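Let the length stop out one hole and load the carton

ROBOT

A 7-joint arm with a two-finger parallel gripper is mounted at the origin on a cart in front of the work surface, level with it; the furniture and walls round the work are solid. World frame = base frame: x ahead of the robot, y to its left, z up, the work surface at z = 0. Lengths are in m, angles in rad, forces in N, time in s.
With the tool pointing down it reaches from about 0.4 to 0.875 m from the base axis. Payload 6.5 kg.
Tool frame: the origin (TCP) lies between the finger pads; the fingertips stand 17 mm ahead of it and the grasp point (between the pads) lies 2 mm behind it; z points along the fingers, y is the line along which they close (so a half turn about z gives the same grasp; the last joint's range is limited). The gripper opens to 85 mm and grips with 20 to 120 N. Pads are 22 mm wide; open, the fingers measure 114 mm over their backs; the gripper's body (76 mm by 85 mm) begins 54 mm behind the grasp point. The pads swing forward as they close: fully open they stand 13 mm farther back than shut.
Start: joints at [-1.387, 0.536, -0.004, 1.538, 0.003, 1.067, -0.071], TCP at [0.161, 0.63, 0.224] pointing down, gripper open.
Joint ranges: [-2.7, 2.7], [-0.37, 2.16], [-1.27, 1.26], [0.24, 2.4], [-1.31, 4.45], [0.19, 1.91], [-2.76, 2.76]. Speed limits (rad/s): [2.39, 2.39, 3.14, 3.14, 3.14, 3.14, 3.14].

INTERFACE

Orientations are given as a unit quaternion [w, x, y, z].
In Python, from station import * gives the robot as it stands.
- The arm moves only by the shell command python3 -m inch 'ROWS' [FORCE]. ROWS is JSON, a list that holds one entry, the list of rows, each a list of 7 numbers: the shift along the tool's x, y, z in m, then the turn, a rotation vector about the tool's x, y, z in degrees, then the opening, from 0 (shut) to 1 (fully open). A call has exactly 10 rows; each row shifts and turns the commanded pose from where the row before left it, along the tool's axes as they then stand; what a row does not reach is not made up. A row lasts 1/8 s, in which the tool goes at most 62.5 mm and 10.7 degrees, less where a joint would pass 70% of its speed; a pose out of reach is approached as far as the arm can. A call is refused whole if a number of a shift passes 0.0625 or a number of a turn 10.7, either way. A call with a gripper value outside its range is refused whole. The fingers move at their own pace and stop on an object; FORCE is the grip in N (left out, the last holds). Time passes only in rows, so rows that do not move let the fingers close, or fill a call up. It gives the time, the measured TCP pose, the force, the opening and the grip force at its end, in the units of the state.
- get_obs(): the state, without advancing time (a new reading comes with each control period).
- read_camera(name): name is "scene" or "side" or "wrist"; returns the picture (480x640x3 uint8, blue, green, red); there is no depth.
- camera_model(name): a dict with "K" (3x3 intrinsics, pixels), "pose" (4x4, takes a point from camera to world coordinates); the wrist camera has in their place "tool_from_camera" (4x4, takes a point from camera to tool coordinates, whose origin is the TCP and whose axes are the flange's). Camera axes: x right, y down, z forward; pixel columns grow to the right and rows downward; lengths in m; the calibration is good to about 2 mm. A picture is of the moment at which its call begins: read the wrist's pose just before it. camera_model takes no time and is no camera call.
- close_job(): hands the job in; it is judged then, once.
The state is a dict: "time": time; "joint_pos": joint angles; "joint_velocities": joint speeds; "joint_torque": joint torques, N m; "position": TCP position; "tool_rot": TCP orientation; "wrist_force": force on the tool from outside, world axes, zero at the start; "ft_torque": the same for the moment, N m; "opening": finger opening in m; "gripper_force": force on a finger pad.
Only numpy, scipy, OpenCV 4.12 (cv2) and the standard library are available. Lean on these libraries where they do the work, as an engineer would, in place of code of your own. Each camera call takes 0.05 s, during which the arm holds its last target. There are 200 camera calls.

TASK

Set the loading nest one size longer: pinch the spring snap button on the side of the square telescoping tube flush, slide the outer tube with its stop plate outward, away from the grey saddle, and let the button snap fully out through the next hole, without forcing the button sideways. Then lay the small blue carton that lies near the black star knob flat on the rubber bed, lengthwise between the fence and the stop plate, let go, and leave the other things alone.

Things in the scene. Friction and masses are not known exactly. Their poses are not given: they have to be found in the camera images.
- stand: Loading nest fixed to the worktop: dark steel base plate (x -120 to +30, y -152 to +190, 6 mm thick) with a grey saddle (46 mm wide, 64 high, y -150 to -122), a square telescoping tube, a fence and a rubber bed. Origin on the worktop under the tube axis, z up; the tubes lie along its y at x = 0, axis 40 mm up. +y is outward, away from the saddle.
- fence (a point): Top edge of the fence, middle of the face that looks outward to the bed; fixed to the stand at x -80, y +62, z +34 mm. The fence is an upright steel plate, 80 mm wide in the stand's x.
- outer_tube (a joint): How far the aluminium outer tube is slid outward along the stand's +y (m); sliding friction about 6 N. It starts within 1 mm of 0. The button catches in the next hole somewhere between 0.046 and 0.078, differing from case to case with the setting of the hole plate, so it must be felt: the tube then stops (1.5 mm of play). The tube's end of travel is 0.088.
- pinch (a point): On the axis of the outer tube (30 x 30 mm outside, wall 2 mm, 210 mm long from 115 mm behind to 95 mm ahead of this point), level with the 11.5 mm round hole in its -x side through which the button stands at the start; moves with the tube. Pinching the tube here across the stand's x presses the button flush.
- stop (a point): Top edge of the steel stop plate, middle of its face toward the fence; moves with the outer tube, at its outer end: x -80, y +94, z +38 mm from the stand's origin when the tube is at 0. The plate is 107 mm wide in x, 6 mm thick.
- snap_button (a joint): How far the domed steel snap button is pressed in (m): 0 fully out, 5 mm proud of the tube's side; 0.005 flush; 0.007 held in under the tube wall. 10 mm thick, at the stand's x = -15, y = 0, z = 40 mm, pointing to -x, pressed along +x. It sits on the inner tube and does not slide along, but yields sideways about 1 mm per 6 N (rubber-lined saddle). Spring 2 N when out, 3.3 N at flush.
- nest (a point): A place for the middle of the carton, on top of the rubber bed (9 mm above the worktop, 60 mm wide in x), fixed to the stand at x -80, y +102 mm, 40 mm from the fence; good for every setting. Axes as the stand's. With the button in the next hole the space from fence to stop plate is 78 to 110 mm; anywhere between them will do.
- staple_box: Small blue carton 44 x 74 x 31 mm lying flat (60 g), to be loaded with its 74 mm side along the stand's y. Origin at the centre of its underside; x along 44 mm, y along 74 mm, z up.
- star_knob: Spare black star knob, 41 mm wide, 32 mm high, near the carton; leave alone. Origin at its underside.
- hex_key: Black hexagon key 31 x 93 x 6 mm lying on the near left of the worktop; leave alone.
- spanner: Steel combination spanner 29 x 156 x 8 mm at the near right; leave alone.
- window (a point): Middle of a 44 x 18 mm window in the -x side of the outer tube, 62 mm behind (-y of) the start hole; moves with the tube. Behind it a clamped steel plate has the next hole (round, 11.5 mm), up to 15 mm to either side of this point. The pinched button slips under the start hole's rim within 8 mm of sliding, at 9 to 16 N of pull; the tube must never load the button sideways with over 12 N.
There are look-alikes about, which are no part of the job. Of the things like the staple_box, leave any that is pink or purple; of the rest the smaller one is meant.

How it is judged:
By the outcome, as a careful person would: the job done as asked, in the order asked, and still so for the second after the job is handed in, with the robot touching nothing.
It also fails if it takes over 64 s, if anything falls off the work surface, if the arm or the gripper's body presses on something with over 40 N, if the wrist force passes 120 N, or if a joint passes its speed limit or range.

## Working session

There is one attempt and no reset: what is moved stays moved. The work goes in short steps, Python scripts to look and compute and a shell command to move; the robot and the scene stay as the last step left them, time stands still between calls to the robot, and variables do not carry over. Pictures are saved under pics/ and viewed, at most 10 in all, crops included, and the job is handed in when it is done.

```bash
mkdir -p pics; ls; python3 - <<'E'
from station import *
import cv2,numpy as np
np.set_printoptions(precision=4,suppress=True)
o=get_obs();print(o)
for n in("scene","side"):
    cv2.imwrite(f"pics/{n}0.png",read_camera(n));print(n,camera_model(n))
cv2.imwrite("pics/wrist0.png",read_camera("wrist"));print(camera_model("wrist"))
E
```

```text
pics
{'time': 0.0, 'joint_pos': array([-1.3872,  0.5372, -0.0044,  1.5388,  0.0026,  1.0673, -0.0712]), 'joint_velocities': array([-0.0003, -0.0025,  0.0003,  0.0002, -0.0005,  0.001 ,  0.0007]), 'joint_torque': array([  0.0003, -58.3408,   1.0485, -25.9105,   0.0123,   0.0096,
        -0.    ]), 'position': array([0.1605, 0.6292, 0.2234]), 'tool_rot': array([-0.    ,  0.1245,  0.9922, -0.0009]), 'wrist_force': array([-1.0798, -0.3613,  0.0271]), 'ft_torque': array([-0.0006,  0.0155, -0.0343]), 'gripper_force': 0.0, 'opening': 0.08541698626759894}
scene {'K': array([[439.4984,   0.    , 322.0011],
       [  0.    , 439.4984, 241.8308],
       [  0.    ,   0.    ,   1.    ]]), 'pose': array([[ 0.7643, -0.4944,  0.414 , -0.0848],
       [-0.6446, -0.5669,  0.513 , -0.7843],
       [-0.019 , -0.6589, -0.752 ,  1.0277],
       [ 0.    ,  0.    ,  0.    ,  1.    ]])}
side {'K': array([[624.9829,   0.    , 318.3393],
       [  0.    , 624.9829, 240.4313],
       [  0.    ,   0.    ,   1.    ]]), 'pose': array([[ 0.997 ,  0.0674, -0.0378,  0.5081],
       [ 0.0773, -0.8657,  0.4945, -1.0041],
       [ 0.0006, -0.496 , -0.8683,  1.6402],
       [ 0.    ,  0.    ,  0.    ,  1.    ]])}
{'K': array([[418.6021,   0.    , 325.9182],
       [  0.    , 418.6021, 236.2966],
       [  0.    ,   0.    ,   1.    ]]), 'tool_from_camera': array([[-0.0002, -0.9577, -0.2876,  0.0732],
       [ 1.    ,  0.0001, -0.001 ,  0.0003],
       [ 0.001 , -0.2876,  0.9577, -0.1498],
       [ 0.    ,  0.    ,  0.    ,  1.    ]])}
```

View pics/scene0.png

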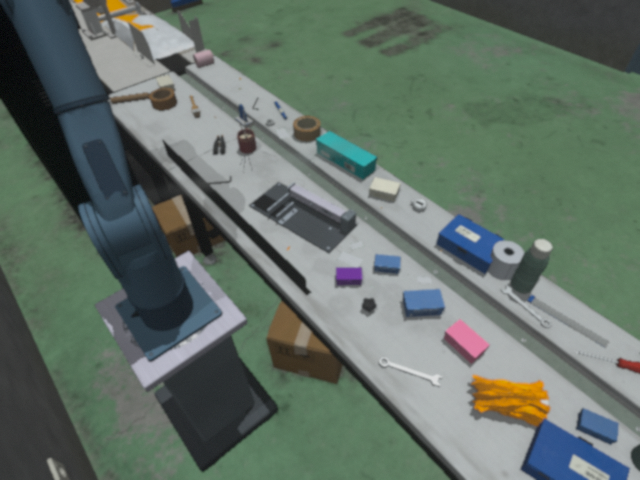

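View pics/side0.png

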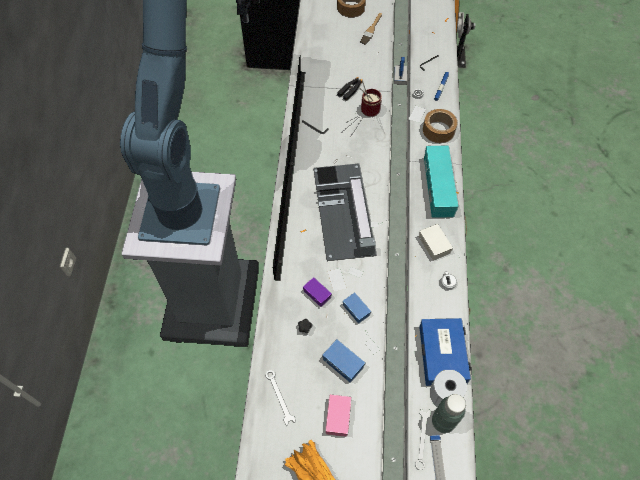

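Candidates for the carton in scene/side pixels:
- Small blue: (387,263)/(357,307).
- Larger blue: (424,302)/(343,360).
- Purple: (348,275)/(317,291).
- Pink: (466,341)/(338,415).
- Far blue: (598,425), among the clutter.

I choose the small blue one near the knob at (368,304)/(305,326), and check it in a close crop.

```bash
cat > h.py <<'E'
from station import *
import cv2,numpy as np
from scipy.spatial.transform import Rotation as R
np.set_printoptions(precision=4,suppress=True)
def cam(n):
    m=camera_model(n)
    if n!="wrist": return m["K"],m["pose"]
    o=get_obs();T=np.eye(4);q=o["tool_rot"];T[:3,:3]=R.from_quat([q[1],q[2],q[3],q[0]]).as_matrix();T[:3,3]=o["position"]
    return m["K"],T@m["tool_from_camera"]
def ray(c,uv,z):
    K,P=c;d=P[:3,:3]@np.linalg.solve(K,[uv[0],uv[1],1.]);t=P[:3,3];return t+d*(z-t[2])/d[2]
def proj(c,p):
    K,P=c;q=K@(P[:3,:3].T@(np.asarray(p)-P[:3,3]));return q[:2]/q[2]
E
python3 - <<'E'
from h import *
a=cv2.imread("pics/side0.png")[155:345,270:400];b=cv2.imread("pics/scene0.png")[175:325,240:450]
a=cv2.resize(a,None,fx=3,fy=3,interpolation=cv2.INTER_CUBIC);b=cv2.resize(b,(405,290),interpolation=cv2.INTER_CUBIC)
c=np.zeros((570,800,3),np.uint8);c[:,:390]=a;c[:290,395:]=b;cv2.imwrite("pics/crop1.png",c)
for n in("side","scene"):
    h=cv2.cvtColor(cv2.imread(f"pics/{n}0.png"),cv2.COLOR_BGR2HSV)
    m=cv2.inRange(h,(100,90,60),(120,255,255))
    cs,_=cv2.findContours(m,0,2)
    for k in cs:
        if cv2.contourArea(k)>60:
            r=cv2.minAreaRect(k);print(n,r,[ray(cam(n),p,.031)[:2] for p in cv2.boxPoints(r)])
print([ray(cam("side"),p,0.006)[:2] for p in((314,167),(358,164),(376,255),(327,261))])
E
```

```text
side ((342.7945251464844, 360.1955261230469), (38.48678207397461, 24.34447479248047), 39.289405822753906) [array([ 0.471 , -0.4471]), array([ 0.5088, -0.3906]), array([ 0.5924, -0.453 ]), array([ 0.554 , -0.5074])]
side ((444.3496398925781, 350.0163879394531), (66.49961853027344, 44.95261764526367), 83.79655456542969) [array([ 0.7336, -0.3169]), array([ 0.8574, -0.2927]), array([ 0.8692, -0.4798]), array([ 0.752 , -0.5019])]
side ((356.1460266113281, 307.28961181640625), (26.947784423828125, 16.886337280273438), 50.710594177246094) [array([ 0.5172, -0.2817]), array([ 0.5522, -0.2459]), array([ 0.6027, -0.306 ]), array([ 0.5679, -0.3407])]
scene ((574.7559204101562, 467.135986328125), (101.64109802246094, 56.381412506103516), 27.979473114013672) [array([ 0.3663, -0.8427]), array([ 0.4977, -0.8222]), array([ 0.5505, -0.9943]), array([ 0.4243, -1.0027])]
scene ((597.9999389648438, 426.0), (42.67792510986328, 20.974193572998047), 24.22774314880371) [array([ 0.5327, -0.8758]), array([ 0.5859, -0.8665]), array([ 0.6139, -0.9406]), array([ 0.5613, -0.9477])]
scene ((423.4396667480469, 302.0
[... 1008 characters left out ...]
 -0.4577]), array([ 0.7338, -0.4949])]
scene ((97.50941467285156, 176.51954650878906), (144.4715576171875, 65.76164245605469), 64.26929473876953) [array([0.    , 1.1215]), array([0.2629, 1.1725]), array([0.1163, 0.2791]), array([-0.0707,  0.2884])]
scene ((183.0, 3.0), (6.0, 24.0), 90.0) [array([1.0174, 1.9395]), array([1.1228, 1.8408]), array([1.078 , 1.7611]), array([0.975 , 1.8573])]
scene ((51.66435241699219, 48.436279296875), (120.61672973632812, 45.43849563598633), 64.72228240966797) [array([0.2587, 2.5751]), array([0.5479, 2.7353]), array([0.2825, 1.1977]), array([0.0942, 1.1629])]
[array([0.402 , 0.1977]), array([0.5431, 0.2207]), array([ 0.6118, -0.1098]), array([ 0.468 , -0.1412])]
```

View pics/crop1.png

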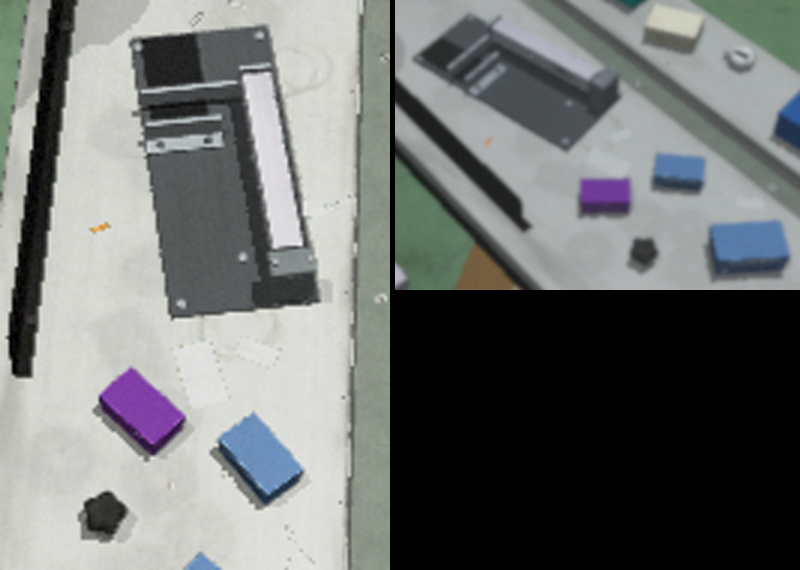

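The choice holds: the small blue carton at side (357,307) lies near the knob. The larger blue one is at (343,360) and the purple one at (317,291). The stand's tube is on its right, the saddle at the bottom (368,248), and the stop, fence and bed at the top. The stand origin is about (0.556, 0.032), yaw about 10.5°. I'll move above the pinch point.

```bash
python3 -m inch '[[[-0.0371,-0.0073,0,0,0,3.26,1],[-0.0371,-0.0073,0,0,0,3.26,1],[-0.0371,-0.0073,0,0,0,3.26,1],[-0.0371,-0.0073,0,0,0,3.26,1],[-0.0371,-0.0073,0,0,0,3.26,1],[-0.0371,-0.0073,0,0,0,3.26,1],[-0.0371,-0.0073,0,0,0,3.26,1],[-0.0371,-0.0073,0,0,0,3.26,1],[-0.0371,-0.0073,0,0,0,3.26,1],[-0.0371,-0.0073,0,0,0,3.26,1]]]' 
python3 -m inch '[[[-0.0371,-0.0073,0,0,0,3.26,1],[-0.0371,-0.0073,0,0,0,3.26,1],[-0.0371,-0.0073,0,0,0,3.26,1],[-0.0371,-0.0073,0,0,0,3.26,1],[-0.0371,-0.0073,0,0,0,3.26,1],[-0.0371,-0.0073,0,0,0,3.26,1],[-0.0371,-0.0073,0,0,0,3.26,1],[-0.0371,-0.0073,0,0,0,3.26,1],[-0.0371,-0.0073,0,0,0,3.26,1],[-0.0371,-0.0073,0,0,0,3.26,1]]]' 
python3 - <<'E'
from h import *
c=cam("wrist");np.savez("pics/w1.npz",K=c[0],P=c[1]);cv2.imwrite("pics/w1.png",read_camera("wrist"))
E
```

```text
time: 1.4
position: [0.4466, 0.3883, 0.224]
tool_rot: [-0.0, 0.399, 0.917, -0.0]
wrist_force: [0.8, -0.2, -0.7]
opening: 0.0857
gripper_force: 0.0
time: 2.65
position: [0.5568, 0.0321, 0.2241]
tool_rot: [-0.0, 0.64, 0.768, -0.0]
wrist_force: [0.1, -0.4, 0.1]
opening: 0.0856
gripper_force: 0.0
```

View pics/w1.png

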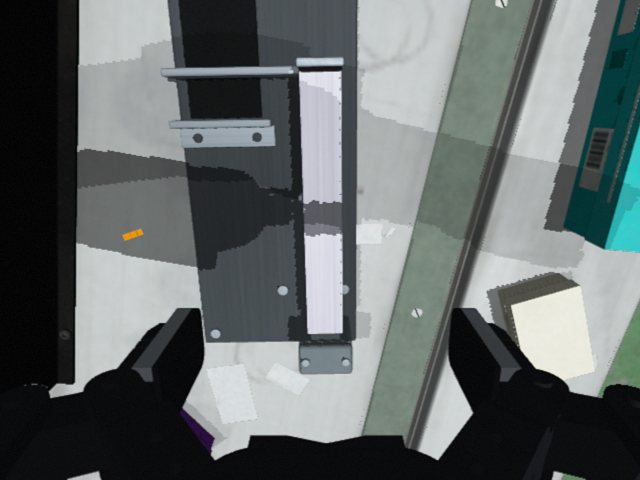

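The wrist view shows the tube top with corners (300,70), (342,70), (343,334), (308,334). The stop plate is at (230,72) and the fence at (220,124). I'll refine the stand pose from these.

```bash
python3 - <<'E'
from h import *
d=np.load("pics/w1.npz");c=(d["K"],d["P"]);im=cv2.imread("pics/w1.png")
# subpixel edges of tube top per row: light pinkish
g=im.astype(int).min(2)
L=[];Rr=[]
for v in list(range(90,190,5))+list(range(245,330,5)):
    r=np.where(g[v,290:352]>175)[0]
    if len(r)>25: L.append(ray(c,(290+r[0],v),.055)[:2]);Rr.append(ray(c,(290+r[-1]+1,v),.055)[:2])
for n,P in(("L",L),("R",Rr)):
    P=np.array(P);l=cv2.fitLine(P.astype(np.float32),cv2.DIST_HUBER,0,.01,.01).ravel();s=np.sign(l[1]);print(n,len(P),l[2:],np.degrees(np.arctan2(-l[0]*s,l[1]*s)))
P=[ray(c,p,.055)[:2] for p in((300,70),(342,70),(343,334),(308,334))];print(P)
print("fence top",[ray(c,p,.034)[:2] for p in((170,121),(270,121))],"stop top",[ray(c,p,.038)[:2] for p in((163,76),(297,76))])
print("base corner near L", ray(c,(205,342),.006), "R",ray(c,(356,342),.006))
print(get_obs()["position"],get_obs()["tool_rot"])
E
```

```text
L 37 [0.5407 0.0257] 11.071528
R 37 [0.5729 0.0134] 11.320141
[array([0.5206, 0.1279]), array([0.5499, 0.1332]), array([ 0.591 , -0.0735]), array([ 0.5616, -0.0789])]
fence top [array([0.4249, 0.0743]), array([0.502 , 0.0884])] stop top [array([0.4187, 0.1064]), array([0.5178, 0.1246])]
base corner near L [ 0.4651 -0.1343  0.006 ] R [ 0.6127 -0.1072  0.006 ]
[0.5567 0.0252 0.2244] [ 0.0013  0.6437  0.7653 -0.0014]
```

```bash
python3 -m inch '[[[0.011,-0.001,0.0186,0,0,-0.95,1],[0,0,0.0186,0,0,0,1],[0,0,0.0186,0,0,0,1],[0,0,0.0186,0,0,0,1],[0,0,0.0186,0,0,0,1],[0,0,0.0186,0,0,0,1],[0,0,0.0186,0,0,0,1],[0,0,0.0186,0,0,0,1],[0,0,0.0186,0,0,0,1],[0,0,0.0186,0,0,0,1]]]'
python3 -m inch '[[[0,0,0,0,0,0,0.6],[0,0,0,0,0,0,0.5],[0,0,0,0,0,0,0.45],[0,0,0,0,0,0,0.4],[0,0,0,0,0,0,0.3],[0,0,0,0,0,0,0],[0,0,0,0,0,0,0],[0,0,0,0,0,0,0],[0,0,0,0,0,0,0],[0,0,0,0,0,0,0]]]' 40
```

```text
time: 3.95
position: [0.554, 0.0438, 0.0371]
tool_rot: [0.0, 0.633, 0.774, 0.0]
wrist_force: [0.2, -0.7, -0.8]
opening: 0.0854
gripper_force: 0.0
time: 5.2
position: [0.5517, 0.0434, 0.0387]
tool_rot: [-0.002, 0.633, 0.774, -0.001]
wrist_force: [-7.2, -2.1, 10.5]
opening: 0.0293
gripper_force: 39.4
```

```bash
python3 -m inch '[[[0,0,0,0,0,0,1],[0,0,0,0,0,0,1],[0,0,0,0,0,0,1],[-0.0075,-0.002,0,0,0,0,1],[0,0,0,0,0,0,1],[0,0,0,0,0,0,1],[0,0,0,0,0,0,1],[0,0,0,0,0,0,1],[0,0,0,0,0,0,1],[0,0,0,0,0,0,1]]]'
python3 - <<'E'
from h import *
c=cam("wrist");np.savez("pics/w2.npz",K=c[0],P=c[1]);cv2.imwrite("pics/w2.png",read_camera("wrist"))
print(get_obs()["position"],get_obs()["tool_rot"])
E
```

```text
time: 6.45
position: [0.5534, 0.0361, 0.0383]
tool_rot: [-0.0, 0.633, 0.774, -0.0]
wrist_force: [0.2, 0.3, -0.1]
opening: 0.0855
gripper_force: 0.0
[0.5534 0.0361 0.0383] [0.     0.6331 0.7741 0.    ]
```

View pics/w2.png

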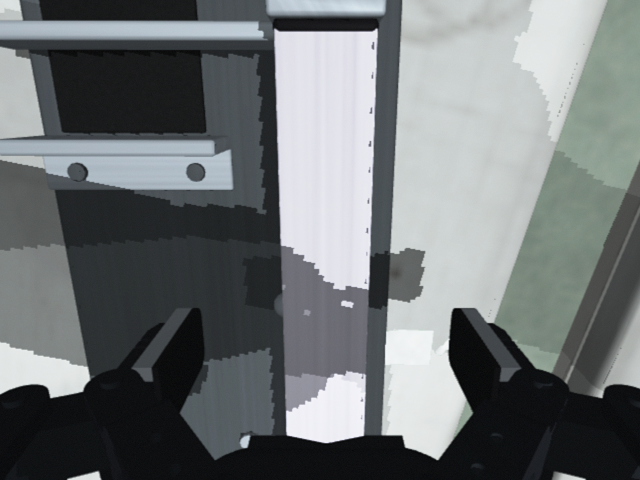

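The tube's outer end is at row ~28 and the tube spans columns 274–378 there. The button is a grey bump at (280,302). I'll compute the offset.

```bash
python3 - <<'E'
from h import *
d=np.load("pics/w2.npz");c=(d["K"],d["P"]);T=R.from_quat([.6331,.7741,0,0]).as_matrix();o=np.array([.5534,.0361,.0383])
for n,p,z in(("btn",(280,303),.042),("endL",(275,29),.055),("endR",(378,29),.055),("topL",(283,300),.055),("topR",(370,300),.055),("fenceR",(228,138),.034),("fence0",(0,139),.034)):print(n,T.T@(ray(c,p,z)-o))
E
```

```text
btn [ 0.0028 -0.0174 -0.0037]
endL [ 0.0959 -0.0146 -0.0167]
endR [ 0.0959  0.0152 -0.0167]
topL [ 0.0102 -0.0148 -0.0167]
topR [ 0.0102  0.0155 -0.0167]
fenceR [ 0.0639 -0.035   0.0043]
fence0 [ 0.0636 -0.117   0.0043]
```

```bash
python3 -m inch '[[[0.0015,0,0,0,0,0,0.6],[0,0,0,0,0,0,0.5],[0,0,0,0,0,0,0.45],[0,0,0,0,0,0,0.4],[0,0,0,0,0,0,0.3],[0,0,0,0,0,0,0],[0,0,0,0,0,0,0],[0,0,0,0,0,0,0],[0,0,0,0,0,0,0],[0,0,0,0,0,0,0]]]' 40
```

```text
time: 7.75
position: [0.5529, 0.0375, 0.0385]
tool_rot: [-0.0, 0.633, 0.774, -0.0]
wrist_force: [-1.4, 0.5, 5.2]
opening: 0.0287
gripper_force: 40.1
```

```bash
python3 -m inch '[[[0.0005,0,0,0,0,0,0],[0.0005,0,0,0,0,0,0],[0.0005,0,0,0,0,0,0],[0.0005,0,0,0,0,0,0],[0,0,0,0,0,0,0],[0.0003,0,0,0,0,0,0],[0.0003,0,0,0,0,0,0],[0.0002,0,0,0,0,0,0],[0,0,0,0,0,0,0],[0,0,0,0,0,0,0]]]'
```

```text
time: 9.0
position: [0.5528, 0.0379, 0.0385]
tool_rot: [0.001, 0.634, 0.774, -0.001]
wrist_force: [-1.5, -6.5, 5.0]
opening: 0.0285
gripper_force: 40.0
```

```bash
python3 -m inch '[[[0.0003,0,0,0,0,0,0],[0.0003,0,0,0,0,0,0],[0.0003,0,0,0,0,0,0],[0.0003,0,0,0,0,0,0],[0.0003,0,0,0,0,0,0],[0.0003,0,0,0,0,0,0],[0.0002,0,0,0,0,0,0],[0,0,0,0,0,0,0],[0,0,0,0,0,0,0],[0,0,0,0,0,0,0]]]'
```

```text
time: 10.25
position: [0.5526, 0.0389, 0.0385]
tool_rot: [0.002, 0.634, 0.773, -0.001]
wrist_force: [-0.6, -7.8, 4.7]
opening: 0.0284
gripper_force: 39.9
```

```bash
python3 -m inch '[[[0.0004,0,0,0,0,0,0],[0.0004,0,0,0,0,0,0],[0.0004,0,0,0,0,0,0],[0.0004,0,0,0,0,0,0],[0.0004,0,0,0,0,0,0],[0,0,0,0,0,0,0],[0,0,0,0,0,0,0],[0,0,0,0,0,0,0],[0,0,0,0,0,0,0],[0,0,0,0,0,0,0]]]'
```

```text
time: 11.5
position: [0.5524, 0.0397, 0.0385]
tool_rot: [0.002, 0.634, 0.773, -0.001]
wrist_force: [0.6, -10.8, 3.6]
opening: 0.0291
gripper_force: 39.8
```

```bash
python3 -m inch '[[[0.0004,0,0,0,0,0,0],[0.0004,0,0,0,0,0,0],[0.0004,0,0,0,0,0,0],[0.0004,0,0,0,0,0,0],[0,0,0,0,0,0,0],[0.0003,0,0,0,0,0,0],[0.0003,0,0,0,0,0,0],[0,0,0,0,0,0,0],[0,0,0,0,0,0,0],[0,0,0,0,0,0,0]]]'
```

```text
time: 12.75
position: [0.5523, 0.0405, 0.0385]
tool_rot: [0.003, 0.634, 0.773, -0.002]
wrist_force: [0.9, -14.4, 2.5]
opening: 0.0288
gripper_force: 39.7
```

```bash
python3 -m inch '[[[0.0003,0,0,0,0,0,0],[0.0003,0,0,0,0,0,0],[0.0003,0,0,0,0,0,0],[0,0,0,0,0,0,0],[0,0,0,0,0,0,0],[0,0,0,0,0,0,0],[0,0,0,0,0,0,0],[0,0,0,0,0,0,0],[0,0,0,0,0,0,0],[0,0,0,0,0,0,0]]]'
```

```text
time: 14.0
position: [0.5522, 0.0409, 0.0385]
tool_rot: [0.003, 0.635, 0.773, -0.002]
wrist_force: [1.1, -15.2, 1.3]
opening: 0.0287
gripper_force: 39.7
```

```bash
python3 -m inch '[[[0.0003,0,0,0,0,0,0],[0.0002,0,0,0,0,0,0],[0.0002,0,0,0,0,0,0],[0,0,0,0,0,0,0],[0,0,0,0,0,0,0],[0,0,0,0,0,0,0],[0,0,0,0,0,0,0],[0,0,0,0,0,0,0],[0,0,0,0,0,0,0],[0,0,0,0,0,0,0]]]'
```

```text
time: 15.25
position: [0.5522, 0.0411, 0.0386]
tool_rot: [0.003, 0.635, 0.773, -0.002]
wrist_force: [2.2, -15.9, 1.9]
opening: 0.029
gripper_force: 39.7
```

```bash
python3 -m inch '[[[0,0,0,0,0,0,0],[0,0,0,0,0,0,0],[0,0,0,0,0,0,0],[0,0,0,0,0,0,0],[0.0001,0,0,0,0,0,0],[0,0,0,0,0,0,0],[0.0001,0,0,0,0,0,0],[0,0,0,0,0,0,0],[0,0,0,0,0,0,0],[0,0,0,0,0,0,0]]]' 70
```

```text
time: 16.5
position: [0.5522, 0.0411, 0.0387]
tool_rot: [0.003, 0.635, 0.773, -0.002]
wrist_force: [1.3, -15.7, 4.2]
opening: 0.028
gripper_force: 69.3
```

```bash
python3 -m inch '[[[0.0002,0,0,0,0,0,0],[0.0002,0,0,0,0,0,0],[0,0,0,0,0,0,0],[0,0,0,0,0,0,0],[0,0,0,0,0,0,0],[0,0,0,0,0,0,0],[0,0,0,0,0,0,0],[0,0,0,0,0,0,0],[0,0,0,0,0,0,0],[0,0,0,0,0,0,0]]]'
python3 - <<'E'
from h import *
for i in range(4):
    o=get_obs();print(o["position"],o["wrist_force"],o["ft_torque"]);read_camera("side")
E
```

```text
time: 17.75
position: [0.5521, 0.0413, 0.0387]
tool_rot: [0.003, 0.635, 0.773, -0.002]
wrist_force: [1.2, -16.9, 3.3]
opening: 0.028
gripper_force: 69.3
[0.5521 0.0413 0.0387] [  1.1734 -16.8599   3.3304] [-3.5601 -0.0838  0.3753]
[0.5521 0.0413 0.0387] [  0.6895 -17.2993   3.5886] [-3.5563 -0.0668  0.3552]
[0.5521 0.0413 0.0387] [  0.8295 -16.6112   4.0239] [-3.5613 -0.1148  0.3409]
[0.5522 0.0413 0.0387] [  1.7087 -16.2946   3.2443] [-3.553  -0.1286  0.3162]
```

```bash
python3 -m inch '[[[0,-0.0003,-0.0004,0,0,0,0],[0,-0.0003,-0.0004,0,0,0,0],[0,0,-0.0004,0,0,0,0],[0,0,0,0,0,0,0],[0,0,0,0,0,0,0],[0,0,0,0,0,0,0],[0,0,0,0,0,0,0],[0,0,0,0,0,0,0],[0,0,0,0,0,0,0],[0,0,0,0,0,0,0]]]' 40
python3 - <<'E'
from h import *
o=get_obs();print(o["position"],o["wrist_force"],o["ft_torque"])
im=read_camera("side");h=get_obs()
cv2.imwrite("pics/w3.png",read_camera("wrist"))
E
```

```text
time: 19.2
position: [0.5521, 0.0415, 0.0388]
tool_rot: [0.004, 0.635, 0.773, -0.002]
wrist_force: [7.3, -17.0, -11.6]
opening: 0.0278
gripper_force: 67.5
[0.5521 0.0415 0.0388] [  7.2837 -17.0083 -11.5759] [-3.3528 -1.3408  0.2786]
```

View pics/w3.png

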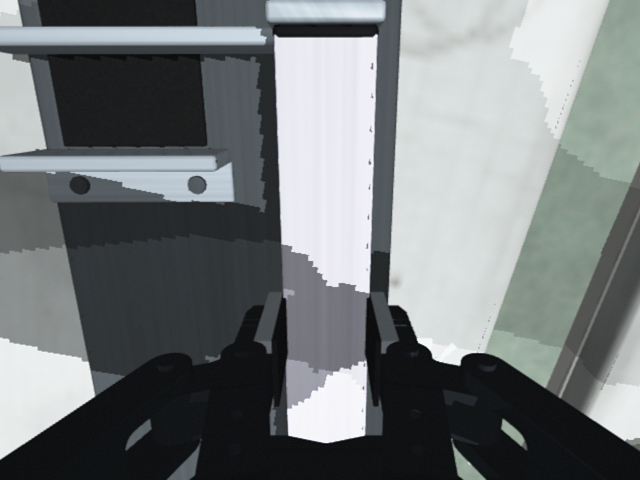

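The stop plate's lower edge is now at row ~30, the fence top edge at row ~154 and the tube end at row ~36. I'll null the vertical and lateral load, then measure the real slide.

```bash
python3 -m inch '[[[0,0.0002,0.0003,0,0,0,0],[0,0.0002,0.0003,0,0,0,0],[0,0,0.0003,0,0,0,0],[0,0,0,0,0,0,0],[0,0,0,0,0,0,0],[0,0,0,0,0,0,0],[0,0,0,0,0,0,0],[0,0,0,0,0,0,0],[0,0,0,0,0,0,0],[0,0,0,0,0,0,0]]]' 40
python3 - <<'E'
from h import *
o=get_obs();print(o["position"],o["wrist_force"],o["ft_torque"])
q=o["tool_rot"];T=R.from_quat([*q[1:],q[0]]).as_matrix()
c=cam("wrist");im=read_camera("wrist");cv2.imwrite("pics/w4.png",im)
S=R.from_euler("z",11.45,degrees=True).as_matrix()
def edges(f,c,tag):
    a=cv2.imread(f);g=cv2.cvtColor(a,6).astype(float)
    def tr(u,lo,hi,dn):
        p=g[:,u-6:u+7].mean(1);d=np.gradient(p)[lo:hi]*dn;return lo+d.argmax()
    e=[(325,tr(325,15,60,1),.055),(120,tr(120,120,175,1),.034)]
    st=[S.T@(ray(c,(u,v),z)-np.array([.5534,.0375,0])) for u,v,z in e];print(tag,e,st,st[0][1]-st[1][1])
d=np.load("pics/w2.npz");edges("pics/w2.png",(d["K"],d["P"]),"w2");edges("pics/w4.png",c,"w4")
E
```

```text
time: 20.55
position: [0.5521, 0.0414, 0.0387]
tool_rot: [0.004, 0.635, 0.773, -0.002]
wrist_force: [3.6, -16.4, 0.2]
opening: 0.0275
gripper_force: 68.8
[0.5521 0.0414 0.0387] [  3.6403 -16.3584   0.2159] [-3.4647 -0.4047  0.2881]
w2 [(325, np.int64(31), 0.055), (120, np.int64(139), 0.034)] [array([-0.0004,  0.094 ,  0.055 ]), array([-0.0741,  0.0622,  0.034 ])] 0.031816217366937266
w4 [(325, np.int64(37), 0.055), (120, np.int64(156), 0.034)] [array([-0.0003,  0.098 ,  0.055 ]), array([-0.0749,  0.0619,  0.034 ])] 0.03606556730941599
```

```bash
python3 -m inch '[[[0.0002,0,0,0,0,0,0],[0,0,0,0,0,0,0],[0.0001,0,0,0,0,0,0],[0,0,0,0,0,0,0],[0,0,0,0,0,0,0],[0,0,0,0,0,0,0],[0,0,0,0,0,0,0],[0,0,0,0,0,0,0],[0,0,0,0,0,0,0],[0,0,0,0,0,0,0]]]'
python3 - <<'E'
from h import *
for i in range(3):
    o=get_obs();print(o["position"],o["wrist_force"],o["ft_torque"]);read_camera("side")
E
```

```text
time: 21.85
position: [0.5521, 0.0414, 0.0387]
tool_rot: [0.004, 0.635, 0.773, -0.002]
wrist_force: [2.7, -16.5, -0.8]
opening: 0.0283
gripper_force: 68.8
[0.5521 0.0414 0.0387] [  2.7129 -16.5314  -0.8362] [-3.6051 -0.4598  0.3185]
[0.5521 0.0415 0.0387] [  2.6181 -17.1553  -0.9449] [-3.5761 -0.4638  0.3514]
[0.5521 0.0414 0.0387] [  2.7904 -16.9479  -0.6268] [-3.5342 -0.4761  0.3668]
```

```bash
python3 -m inch '[[[-0.0003,0,0,0,0.3,0,0],[0,0,0,0,0.3,0,0],[0,0,0,0,0,0,0],[0,0,0,0,0,0,0],[0,0,0,0,0,0,0],[0,0,0,0,0,0,0],[0,0,0,0,0,0,0],[0,0,0,0,0,0,0],[0,0,0,0,0,0,0],[0,0,0,0,0,0,0]]]'
python3 - <<'E'
from h import *
for i in range(2):
    o=get_obs();print(o["position"],o["tool_rot"],o["wrist_force"],o["ft_torque"]);read_camera("side")
q=o["tool_rot"];print(R.from_quat([*q[1:],q[0]]).as_matrix())
E
```

```text
time: 23.25
position: [0.552, 0.0416, 0.0387]
tool_rot: [-0.001, 0.635, 0.773, 0.001]
wrist_force: [2.0, -15.5, 0.5]
opening: 0.0278
gripper_force: 68.9
[0.552  0.0416 0.0387] [-0.0005  0.6346  0.7728  0.0014] [  1.9854 -15.4536   0.5277] [-3.5248 -0.3526  0.2683]
[0.5521 0.0417 0.0387] [-0.0005  0.6346  0.7728  0.0014] [  1.738  -15.2843  -0.2946] [-3.4697 -0.3501  0.2975]
[[-0.1946  0.9809  0.0011]
 [ 0.9809  0.1946  0.0029]
 [ 0.0026  0.0016 -1.    ]]
```

```bash
python3 -m inch '[[[0.0002,0,0,0,0,0,0],[0.0002,0,0,0,0,0,0],[0.0002,0,0,0,0,0,0],[0,0,0,0,0,0,0],[0,0,0,0,0,0,0],[0,0,0,0,0,0,0],[0,0,0,0,0,0,0],[0,0,0,0,0,0,0],[0,0,0,0,0,0,0],[0,0,0,0,0,0,0]]]'
```

```text
time: 24.6
position: [0.5521, 0.0417, 0.0387]
tool_rot: [-0.0, 0.635, 0.773, 0.001]
wrist_force: [3.4, -17.2, -1.2]
opening: 0.0278
gripper_force: 68.8
```

```bash
python3 -m inch '[[[0.0001,0,0,0,0,0,0],[0.0001,0,0,0,0,0,0],[0.0001,0,0,0,0,0,0],[0.0001,0,0,0,0,0,0],[0,0,0,0,0,0,0],[0,0,0,0,0,0,0],[0,0,0,0,0,0,0],[0,0,0,0,0,0,0],[0,0,0,0,0,0,0],[0,0,0,0,0,0,0]]]'
python3 - <<'E'
from h import *
o=get_obs();print(o["position"],o["wrist_force"])
c=cam("wrist");im=read_camera("wrist");cv2.imwrite("pics/w5.png",im)
S=R.from_euler("z",11.45,degrees=True).as_matrix()
g=cv2.cvtColor(im,6).astype(float)
def tr(u,lo,hi):
    d=np.gradient(g[:,u-6:u+7].mean(1))[lo:hi];return lo+d.argmax()
e=[(325,tr(325,15,60),.055),(120,tr(120,120,175),.034)]
st=[S.T@(ray(c,(u,v),z)-np.array([.5534,.0375,0])) for u,v,z in e];print(e,st,st[0][1]-st[1][1])
E
```

```text
time: 25.85
position: [0.5521, 0.0417, 0.0387]
tool_rot: [-0.0, 0.635, 0.773, 0.001]
wrist_force: [1.8, -17.8, 0.1]
opening: 0.0278
gripper_force: 68.8
[0.5521 0.0417 0.0387] [  1.7966 -17.8495   0.1144]
[(325, np.int64(37), 0.055), (120, np.int64(156), 0.034)] [array([-0.0002,  0.0982,  0.055 ]), array([-0.0751,  0.0622,  0.034 ])] 0.03603740888699973
```

Over 17 N without slipping suggests the pad isn't seating the button well. I'll relax the pull, open and look closely.

```bash
python3 -m inch '[[[-0.003,0,0,0,0,0,0],[-0.003,0,0,0,0,0,0],[-0.0015,0,0,0,0,0,0],[0,0,0,0,0,0,0],[0,0,0,0,0,0,0.5],[0,0,0,0,0,0,0.8],[0,0,0,0,0,0,1],[0,0,0,0,0,0,1],[0,0,0,0,0,0,1],[0,0,0,0,0,0,1]]]' 40
python3 - <<'E'
from h import *
o=get_obs();print(o["position"],o["tool_rot"],o["wrist_force"],o["opening"])
c=cam("wrist");np.savez("pics/w6.npz",K=c[0],P=c[1]);im=read_camera("wrist");cv2.imwrite("pics/w6.png",im)
cr=im[240:420,170:410];cr=cv2.convertScaleAbs(cr,alpha=1.5,beta=20);cv2.imwrite("pics/w6c.png",cv2.resize(cr,None,fx=3,fy=3,interpolation=cv2.INTER_CUBIC))
g=cv2.cvtColor(im,6).astype(float);S=R.from_euler("z",11.45,degrees=True).as_matrix()
def tr(u,lo,hi):
    d=np.gradient(g[:,u-6:u+7].mean(1))[lo:hi];return lo+d.argmax()
e=[(325,tr(325,10,60),.055),(120,tr(120,110,175),.034)]
st=[S.T@(ray(c,(u,v),z)-np.array([.5534,.0375,0])) for u,v,z in e];print(e,st,st[0][1]-st[1][1])
E
```

```text
time: 27.15
position: [0.552, 0.0421, 0.0385]
tool_rot: [-0.004, 0.633, 0.774, 0.003]
wrist_force: [-0.4, 0.7, -0.1]
opening: 0.0853
gripper_force: 0.0
[0.552  0.0421 0.0385] [-0.004   0.6331  0.774   0.0033] [-0.4145  0.7481 -0.1102] 0.08531045505005719
[(325, np.int64(45), 0.055), (120, np.int64(157), 0.034)] [array([-0.0006,  0.0965,  0.055 ]), array([-0.0756,  0.062 ,  0.034 ])] 0.03451699853544105
```

View pics/w6c.png

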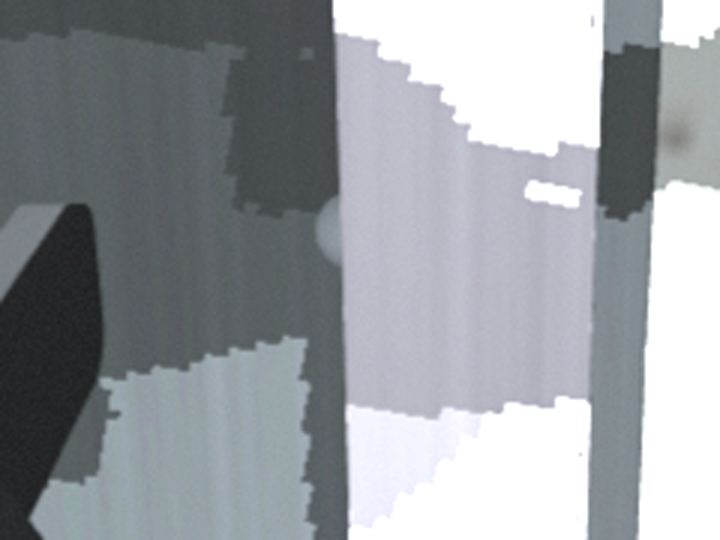

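The button stands out at image (279,317), just left of the tube's edge. The left pad's front edge is at (200,308). I'll compare the pad with the button in the tool frame.

```bash
python3 - <<'E'
from h import *
d=np.load("pics/w6.npz");c=(d["K"],d["P"]);o=get_obs();q=o["tool_rot"];T=R.from_quat([*q[1:],q[0]]).as_matrix();t=o["position"]
print(T)
for z in(.038,.040,.042):print(T.T@(ray(c,(277,317),z)-t))
C=np.linalg.inv(np.linalg.inv(c[1]) )  # cam->world
M=camera_model("wrist")["tool_from_camera"]
def pt(p): q=np.linalg.inv(M)@np.r_[p,1];q=c[0]@q[:3];return q[:2]/q[2]
for p in((.011,-.0427,.004),(-.011,-.0427,.004),(.011,-.0427,-.03),(.011,-.057,.004)):print(p,pt(p))
E
```

```text
[[-0.1983  0.9801 -0.002 ]
 [ 0.9801  0.1983  0.0103]
 [ 0.0105  0.0001 -0.9999]]
[-0.0054 -0.0194  0.0005]
[-0.0043 -0.0191 -0.0015]
[-0.0033 -0.0188 -0.0035]
(0.011, -0.0427, 0.004) [217.4975 275.3799]
(-0.011, -0.0427, 0.004) [221.5184 325.325 ]
(0.011, -0.0427, -0.03) [190.8614 315.9053]
(0.011, -0.057, 0.004) [181.2764 275.3828]
```

By the image, the pad tips reach about 20 mm less far down than I assumed. At TCP z = 38 mm the pads hold only the tube's upper edge, above the button. I'll lower by 12 mm, move back 6 mm, straighten and look again.

```bash
python3 -m inch '[[[-0.006,0,0,0,-0.6,0,1],[0,0,0.002,0,0,0,1],[0,0,0.002,0,0,0,1],[0,0,0.002,0,0,0,1],[0,0,0.002,0,0,0,1],[0,0,0.002,0,0,0,1],[0,0,0.002,0,0,0,1],[0,0,0,0,0,0,1],[0,0,0,0,0,0,1],[0,0,0,0,0,0,1]]]' 40
python3 - <<'E'
from h import *
o=get_obs();print(o["position"],o["tool_rot"],o["wrist_force"],o["ft_torque"])
c=cam("wrist");np.savez("pics/w7.npz",K=c[0],P=c[1]);im=read_camera("wrist");cv2.imwrite("pics/w7.png",im)
E
```

```text
time: 28.45
position: [0.5533, 0.0363, 0.0265]
tool_rot: [0.0, 0.633, 0.774, 0.0]
wrist_force: [-0.3, -0.1, -0.2]
opening: 0.0849
gripper_force: 0.0
[0.5533 0.0363 0.0265] [0.0001 0.6331 0.7741 0.0001] [-0.2722 -0.0903 -0.1616] [-0.0236  0.0045 -0.0068]
```

View pics/w7.png

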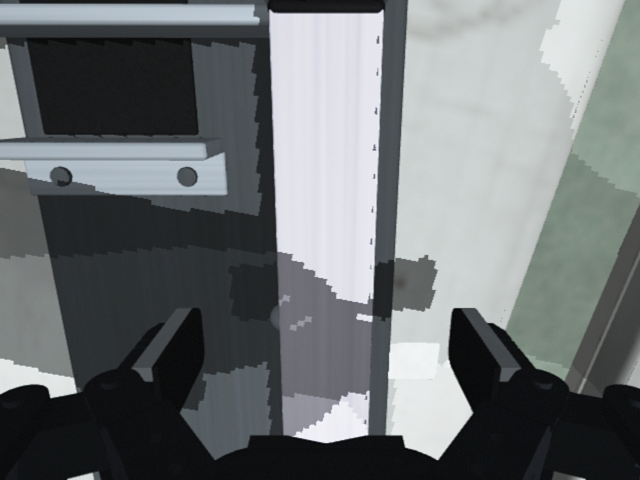

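The button is at (275,318), beside the tube's left edge. The pads' tips are at row 308, clear of everything. I'll go 4 mm lower and pinch.

```bash
python3 -m inch '[[[0,0,0.002,0,0,0,0.6],[0,0,0.002,0,0,0,0.5],[0,0,0,0,0,0,0.45],[0,0,0,0,0,0,0.4],[0,0,0,0,0,0,0.3],[0,0,0,0,0,0,0],[0,0,0,0,0,0,0],[0,0,0,0,0,0,0],[0,0,0,0,0,0,0],[0,0,0,0,0,0,0]]]' 40
```

```text
time: 29.75
position: [0.5532, 0.0362, 0.0226]
tool_rot: [0.0, 0.633, 0.774, -0.0]
wrist_force: [-2.3, -1.9, 4.8]
opening: 0.0294
gripper_force: 41.9
```

```bash
python3 -m inch '[[[0.0006,0,0,0,0,0,0],[0.0006,0,0,0,0,0,0],[0.0006,0,0,0,0,0,0],[0.0006,0,0,0,0,0,0],[0.0004,0,0,0,0,0,0],[0.0004,0,0,0,0,0,0],[0.0004,0,0,0,0,0,0],[0.0004,0,0,0,0,0,0],[0,0,0,0,0,0,0],[0,0,0,0,0,0,0]]]'
```

```text
time: 31.0
position: [0.553, 0.037, 0.0226]
tool_rot: [0.002, 0.634, 0.774, -0.001]
wrist_force: [-0.6, -8.9, 2.2]
opening: 0.0292
gripper_force: 41.6
```

```bash
python3 -m inch '[[[0.0004,0,0,0,0,0,0],[0.0004,0,0,0,0,0,0],[0.0004,0,0,0,0,0,0],[0.0004,0,0,0,0,0,0],[0.0003,0,0,0,0,0,0],[0.0003,0,0,0,0,0,0],[0.0003,0,0,0,0,0,0],[0,0,0,0,0,0,0],[0,0,0,0,0,0,0],[0,0,0,0,0,0,0]]]'
```

```text
time: 32.25
position: [0.5528, 0.0381, 0.0226]
tool_rot: [0.002, 0.634, 0.773, -0.001]
wrist_force: [0.3, -11.9, 1.0]
opening: 0.0294
gripper_force: 41.4
```

```bash
python3 -m inch '[[[0.0004,0,0,0,0,0,0],[0.0004,0,0,0,0,0,0],[0.0004,0,0,0,0,0,0],[0.0003,0,0,0,0,0,0],[0.0003,0,0,0,0,0,0],[0,0,0,0,0,0,0],[0,0,0,0,0,0,0],[0,0,0,0,0,0,0],[0,0,0,0,0,0,0],[0,0,0,0,0,0,0]]]'
```

```text
time: 33.5
position: [0.5521, 0.0416, 0.0226]
tool_rot: [0.001, 0.634, 0.774, -0.001]
wrist_force: [0.1, -8.9, 3.2]
opening: 0.0291
gripper_force: 41.6
```

Slipped under the rim. Now I slide, first a moderate run with a check.

```bash
python3 -m inch '[[[0.002,0,0,0,0,0,0],[0.003,0,0,0,0,0,0],[0.003,0,0,0,0,0,0],[0.003,0,0,0,0,0,0],[0.003,0,0,0,0,0,0],[0.003,0,0,0,0,0,0],[0.003,0,0,0,0,0,0],[0.003,0,0,0,0,0,0],[0.002,0,0,0,0,0,0],[0,0,0,0,0,0,0]]]'
```

```text
time: 34.75
position: [0.5471, 0.0665, 0.0226]
tool_rot: [0.001, 0.634, 0.774, -0.001]
wrist_force: [-1.4, -7.7, 3.8]
opening: 0.0293
gripper_force: 41.6
```

```bash
python3 -m inch '[[[0.002,0,0,0,0,0,0],[0.002,0,0,0,0,0,0],[0.002,0,0,0,0,0,0],[0.001,0,0,0,0,0,0],[0.001,0,0,0,0,0,0],[0.001,0,0,0,0,0,0],[0.0005,0,0,0,0,0,0],[0.0005,0,0,0,0,0,0],[0.0005,0,0,0,0,0,0],[0.0005,0,0,0,0,0,0]]]'
```

```text
time: 36.0
position: [0.545, 0.077, 0.0225]
tool_rot: [0.001, 0.634, 0.774, -0.001]
wrist_force: [-0.9, -8.4, 3.0]
opening: 0.0289
gripper_force: 41.6
```

```bash
python3 -m inch '[[[0.0005,0,0,0,0,0,0],[0.0005,0,0,0,0,0,0],[0.0005,0,0,0,0,0,0],[0.0005,0,0,0,0,0,0],[0.0005,0,0,0,0,0,0],[0.0005,0,0,0,0,0,0],[0.0005,0,0,0,0,0,0],[0.0005,0,0,0,0,0,0],[0.0005,0,0,0,0,0,0],[0.0005,0,0,0,0,0,0]]]'
```

```text
time: 37.25
position: [0.544, 0.0819, 0.0226]
tool_rot: [0.001, 0.634, 0.774, -0.001]
wrist_force: [-0.7, -8.8, 3.5]
opening: 0.0289
gripper_force: 41.6
```

```bash
python3 -m inch '[[[0.0005,0,0,0,0,0,0],[0.0005,0,0,0,0,0,0],[0.0006,0,0,0,0,0,0],[0.0006,0,0,0,0,0,0],[0.0006,0,0,0,0,0,0],[0.0006,0,0,0,0,0,0],[0.0006,0,0,0,0,0,0],[0.0006,0,0,0,0,0,0],[0.0006,0,0,0,0,0,0],[0.0006,0,0,0,0,0,0]]]'
```

```text
time: 38.5
position: [0.5425, 0.0893, 0.0226]
tool_rot: [0.001, 0.633, 0.774, -0.0]
wrist_force: [-1.6, -5.5, 5.0]
opening: 0.0293
gripper_force: 41.8
```

```bash
python3 -m inch '[[[0.0004,0,0,0,0,0,0],[0.0004,0,0,0,0,0,0],[0.0004,0,0,0,0,0,0],[0.0004,0,0,0,0,0,0],[0.0004,0,0,0,0,0,0],[0.0004,0,0,0,0,0,0],[0.0004,0,0,0,0,0,0],[0,0,0,0,0,0,0],[0,0,0,0,0,0,0],[0,0,0,0,0,0,0]]]'
```

```text
time: 39.75
position: [0.5421, 0.0914, 0.0225]
tool_rot: [0.001, 0.633, 0.774, -0.0]
wrist_force: [-0.7, -6.9, 5.1]
opening: 0.0292
gripper_force: 41.8
```

```bash
python3 -m inch '[[[0.0004,0,0,0,0,0,0],[0.0004,0,0,0,0,0,0],[0.0004,0,0,0,0,0,0],[0.0004,0,0,0,0,0,0],[0.0004,0,0,0,0,0,0],[0.0004,0,0,0,0,0,0],[0.0004,0,0,0,0,0,0],[0.0004,0,0,0,0,0,0],[0.0004,0,0,0,0,0,0],[0,0,0,0,0,0,0]]]'
```

```text
time: 41.0
position: [0.5418, 0.0929, 0.0226]
tool_rot: [0.002, 0.634, 0.773, -0.001]
wrist_force: [1.3, -12.1, 3.0]
opening: 0.0292
gripper_force: 41.6
```

The force rose to 12 N with the tube stopped, so the button is caught. I'll relax, open a little (fence beside the finger) and lift.

```bash
python3 -m inch '[[[-0.0018,0,0,0,0,0,0],[-0.0017,0,0,0,0,0,0],[0,0,0,0,0,0,0.44],[0,0,0,0,0,0,0.44],[0,0,0,0,0,0,0.44],[0,0,-0.02,0,0,0,0.44],[0,0,-0.03,0,0,0,0.44],[0,0,-0.04,0,0,0,0.44],[0,0,-0.03,0,0,0,1],[-0.02,0,-0.02,0,0,0,1]]]' 40
python3 - <<'E'
from h import *
o=get_obs();print(o["position"],o["tool_rot"])
c=cam("wrist");im=read_camera("wrist");cv2.imwrite("pics/w8.png",im);np.savez("pics/w8.npz",K=c[0],P=c[1])
h=cv2.cvtColor(read_camera("side"),cv2.COLOR_BGR2HSV);m=cv2.inRange(h,(100,90,60),(120,255,255));cs,_=cv2.findContours(m,0,2)
for k in cs:
    r=cv2.minAreaRect(k)
    if 300<cv2.contourArea(k)<700: print(r)
E
```

```text
time: 42.25
position: [0.5463, 0.0752, 0.1654]
tool_rot: [0.0, 0.632, 0.775, 0.002]
wrist_force: [-0.1, 0.2, 0.1]
opening: 0.0724
gripper_force: 0.0
[0.5463 0.0752 0.1654] [0.0004 0.632  0.775  0.0016]
((356.1235656738281, 307.3941345214844), (27.224775314331055, 16.812110900878906), 49.398704528808594)
```

View pics/w8.png

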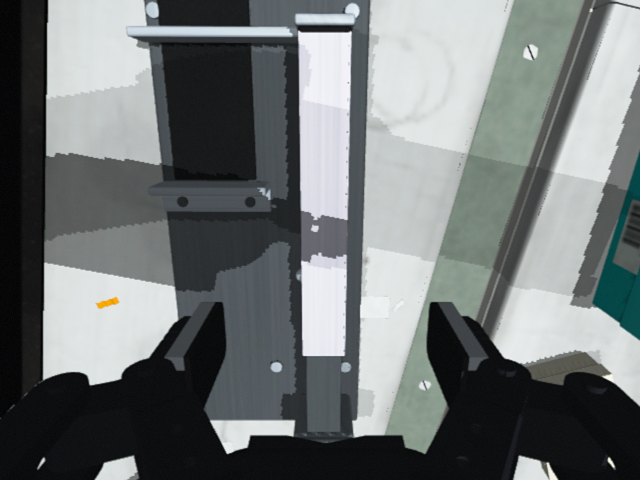

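The button stands out at (299,275) at the new setting, and the gap from fence (row 190) to stop (row 32) is about 92 mm. Now to the carton.

```bash
python3 -m inch '[[[-0.0425,-0.0181,0,0,0,-3.83,1],[-0.0425,-0.0181,0,0,0,-3.83,1],[-0.0425,-0.0181,0,0,0,-3.83,1],[-0.0425,-0.0181,0,0,0,-3.83,1],[-0.0425,-0.0181,0,0,0,-3.83,1],[-0.0425,-0.0181,0,0,0,-3.83,1],[-0.0425,-0.0181,0,0,0,-3.83,1],[-0.0425,-0.0181,0,0,0,-3.83,1],[0,0,0,0,0,0,1],[0,0,0,0,0,0,1]]]' 30
python3 - <<'E'
from h import *
o=get_obs();c=cam("wrist");im=read_camera("wrist");cv2.imwrite("pics/w9.png",im)
q=o["tool_rot"];T=R.from_quat([*q[1:],q[0]]).as_matrix();t=o["position"]
h=cv2.cvtColor(im,cv2.COLOR_BGR2HSV);m=cv2.inRange(h,(100,90,60),(120,255,255));cs,_=cv2.findContours(m,0,2)
for k in cs:
    if cv2.contourArea(k)>800:
        r=cv2.minAreaRect(k);P=np.float32([(T.T@(ray(c,p[0],.031)-t))[:2] for p in k]);print(r,cv2.minAreaRect(P*1000))
d=np.load("pics/w8.npz");c8=(d["K"],d["P"])
print("fence",[ray(c8,p,.034)[:2] for p in((150,183),(268,183))],"stop",[ray(c8,p,.038)[:2] for p in((128,37),(290,37))])
E
```

```text
time: 43.6
position: [0.5568, -0.2901, 0.1618]
tool_rot: [-0.001, 0.406, 0.914, 0.0]
wrist_force: [-0.2, 1.2, -0.3]
opening: 0.0849
gripper_force: 0.0
((206.0768280029297, 389.0541076660156), (29.727943420410156, 59.92642593383789), 24.842390060424805) ((-136.34336853027344, -94.01690673828125), (55.15849304199219, 23.390159606933594), 26.04259490966797)
((147.51638793945312, 316.5150146484375), (64.83349609375, 82.49730682373047), 69.04422760009766) ((-79.58442687988281, -131.94271850585938), (63.174171447753906, 52.413818359375), 78.95259857177734)
((334.0, 217.0), (104.0, 64.0), 90.0) ((1.4695549011230469, 4.943805694580078), (74.12701416015625, 43.52994918823242), 0.2350616604089737)
fence [array([0.4251, 0.0775]), array([0.5031, 0.0934])] stop [array([0.4063, 0.1649]), array([0.5021, 0.1846])]
```

View pics/w9.png

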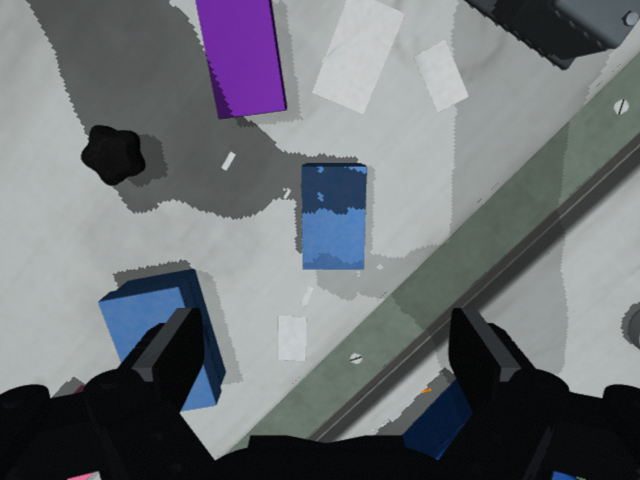

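The carton is centred in view at (334,217). It measures 74×44 mm, aligned within 0.3°, and the offset in the tool frame is (1.5, 4.9) mm. I'll descend.

```bash
python3 -m inch '[[[0.0015,0.005,0.02,0,0,-0.2,1],[0,0,0.03,0,0,0,1],[0,0,0.03,0,0,0,1],[0,0,0.03,0,0,0,1],[0,0,0.025,0,0,0,1],[0,0,0.01,0,0,0,1],[0,0,0.003,0,0,0,1],[0,0,0.002,0,0,0,1],[0,0,0.002,0,0,0,1],[0,0,0,0,0,0,1]]]' 30
python3 - <<'E'
from h import *
o=get_obs();print(o["position"],o["wrist_force"],o["ft_torque"])
E
```

```text
time: 44.9
position: [0.56, -0.2872, 0.0109]
tool_rot: [0.0, 0.404, 0.915, 0.0]
wrist_force: [0.7, 0.0, 0.1]
opening: 0.0856
gripper_force: 0.0
[ 0.56   -0.2872  0.0109] [0.6541 0.0125 0.0802] [-0.0243  0.0414 -0.005 ]
```

```bash
python3 -m inch '[[[0,0,0.002,0,0,0,1],[0,0,0.002,0,0,0,1],[0,0,0.0015,0,0,0,1],[0,0,0.001,0,0,0,1],[0,0,0.001,0,0,0,1],[0,0,0,0,0,0,0.8],[0,0,0,0,0,0,0.75],[0,0,0,0,0,0,0.7],[0,0,0,0,0,0,0.7],[0,0,0,0,0,0,0.7]]]' 30
```

```text
time: 46.15
position: [0.5597, -0.2871, 0.003]
tool_rot: [0.0, 0.405, 0.915, 0.0]
wrist_force: [0.1, 1.6, -0.1]
opening: 0.0598
gripper_force: 0.0
```

```bash
python3 -m inch '[[[0,0,0.002,0,0,0,0.7],[0,0,0.002,0,0,0,0.7],[0,0,0.002,0,0,0,0.65],[0,0,0,0,0,0,0.6],[0,0,0,0,0,0,0.4],[0,0,0,0,0,0,0.2],[0,0,0,0,0,0,0.2],[0,0,0,0,0,0,0.2],[0,0,0,0,0,0,0.2],[0,0,0,0,0,0,0.2]]]' 30
```

```text
time: 47.4
position: [0.5598, -0.2872, -0.0029]
tool_rot: [0.0, 0.405, 0.915, -0.0]
wrist_force: [0.1, 1.0, 0.7]
opening: 0.0412
gripper_force: 31.8
```

```bash
python3 -m inch '[[[0,0,-0.05,0,0,0,0.2],[0,0,-0.05,0,0,0,0.2],[0.0521,0.0134,-0.02,0,0,3.84,0.2],[0.0521,0.0134,0,0,0,3.84,0.2],[0.0521,0.0134,0,0,0,3.84,0.2],[0.0521,0.0134,0,0,0,3.84,0.2],[0.0521,0.0134,0,0,0,3.84,0.2],[0.0521,0.0134,0,0,0,3.84,0.2],[0.0521,0.0134,0,0,0,3.84,0.2],[0.0521,0.0134,0,0,0,3.84,0.2]]]' 30
python3 - <<'E'
from h import *
for i in range(4): read_camera("side")
o=get_obs();c=cam("wrist");im=read_camera("wrist");cv2.imwrite("pics/w10.png",im)
q=o["tool_rot"];T=R.from_quat([*q[1:],q[0]]).as_matrix();t=o["position"];print(t,q,o["opening"],o["wrist_force"])
th=np.degrees(np.arctan2(T[1,1],T[0,1]));print("tool y deg",th)
h=cv2.cvtColor(im,cv2.COLOR_BGR2HSV);m=cv2.inRange(h,(100,90,60),(120,255,255));cs,_=cv2.findContours(m,0,2)
for k in cs:
    if cv2.contourArea(k)>800:
        P=np.float32([(T.T@(ray(c,p[0],t[2]+.034)-t))[:2] for p in k])*1000;print(cv2.minAreaRect(P),P.min(0),P.max(0))
print("tool shift to target",T.T@(np.array([.4541,.1253,.006])-t))
E
```

```text
time: 48.65
position: [0.4531, 0.1265, 0.117]
tool_rot: [-0.0, 0.633, 0.774, -0.0]
wrist_force: [-0.5, -0.5, -0.6]
opening: 0.042
gripper_force: 31.6
[0.4534 0.1258 0.1168] [-0.0001  0.631   0.7758 -0.0001] 0.041671908962736655 [ 0.1501 -1.3073 -0.7985]
tool y deg 11.75127839453506
((4.865966796875, 0.08657073974609375), (78.29051971435547, 43.73952102661133), 0.04871365800499916) [-34.2776 -21.7737] [43.9993 21.982 ]
tool shift to target [-0.0006  0.0006  0.1108]
```

```bash
python3 -m inch '[[[0,0.0006,0.02,0,0,0.3,0.2],[0,0,0.02,0,0,0,0.2],[0,0,0.02,0,0,0,0.2],[0,0,0.02,0,0,0,0.2],[0,0,0.01,0,0,0,0.2],[0,0,0.01,0,0,0,0.2],[0,0,0.004,0,0,0,0.2],[0,0,0.003,0,0,0,0.2],[0,0,0.0025,0,0,0,0.2],[0,0,0,0,0,0,0.2]]]' 30
```

```text
time: 50.15
position: [0.4544, 0.125, 0.0075]
tool_rot: [0.0, 0.634, 0.773, 0.0]
wrist_force: [-0.2, -0.2, -0.9]
opening: 0.0416
gripper_force: 31.6
```

```bash
python3 -m inch '[[[0,0,0.0006,0,0,0,0.2],[0,0,0.0006,0,0,0,0.2],[0,0,0,0,0,0,0.55],[0,0,0,0,0,0,0.6],[0,0,0,0,0,0,0.65],[0,0,0,0,0,0,0.65],[0,0,-0.01,0,0,0,0.65],[0,0,-0.03,0,0,0,0.65],[0,0,-0.05,0,0,0,0.65],[0,0,-0.05,0,0,0,0.65]]]' 30
python3 - <<'E'
from h import *
read_camera("side");read_camera("side")
o=get_obs();c=cam("wrist");im=read_camera("wrist");cv2.imwrite("pics/w11.png",im)
t=o["position"];print(o["time"],t,o["opening"],o["wrist_force"])
S=R.from_euler("z",11.45,degrees=True).as_matrix();O=np.array([.5534,.0376,0])
h=cv2.cvtColor(im,cv2.COLOR_BGR2HSV);m=cv2.inRange(h,(100,90,60),(120,255,255));cs,_=cv2.findContours(m,0,2)
for k in cs:
    if cv2.contourArea(k)>800:
        P=np.float32([(S.T@(ray(c,p[0],.040)-O))[:2] for p in k])*1000;print("stand mm",cv2.minAreaRect(P),P.min(0),P.max(0))
g=cv2.cvtColor(im,6).astype(float)
for w,xy in(("stop",(-.125,.154,.038)),("fence",(-.1,.062,.034)),("btn",(-.02,0,.04))):print(w,proj(c,O+S@np.array(xy)))
E
```

```text
time: 51.4
position: [0.4541, 0.1248, 0.1482]
tool_rot: [-0.0, 0.634, 0.773, -0.0]
wrist_force: [1.0, 0.4, -0.4]
opening: 0.0553
gripper_force: 0.0
51.5 [0.4576 0.1258 0.1512] 0.055215698746737804 [0.8112 0.3212 0.5388]
stand mm ((-79.66065979003906, 107.2948226928711), (76.27214813232422, 44.534820556640625), 89.66889953613281) [-102.102    69.0367] [-57.3426 145.4519]
stop [245.3116 153.0197]
fence [290.4611 287.4972]
btn [403.365  369.4868]
```

```bash
python3 -c "
from station import *
print(close_job())"
```

```text
the job is handed in; nothing more can be done
None
```

The job is handed in at about 51.5 s. The tube is one size longer, slid about 60 mm, with the button seen standing out at the new setting. The small blue carton lies flat and released between the fence and the stop plate. My first pinch gripped above the button, and I pulled to about 18 N there before regripping lower. I put the sideways load on the button at about 10 N, against the limit of 12 N, but that is an estimate.

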